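# Lift a slide rack out of its staining bath and hold it tipped to drain

### The job

Take the white slide rack by its handle bar, squeezing it only lightly (no more than about 50 N), and lift it straight up and level until it is wholly clear of the glass bath it stands in, without jamming it against the glass or shifting either bath. Then tip it about 35 degrees about its handle bar, so that one of its long sides hangs low over the mouth of the same bath and drips would fall back in. Finish while still holding it there to drain: tipped, still, and carried by nothing but the fingers.

Things in the scene. Friction and masses are not known exactly. Their poses are not given: they have to be found in the camera images.
- rack_grip (a point): centre of the slide rack's grip bar, 104 mm above the rack's underside. The bar is flat-sided, 10 mm thick along the rack's x, 80 mm long along its y, 18 mm high. Axes: x across the bar, y along it, z up when the rack stands
- rack_base (a point): centre of the rack's underside (same axes as the rack)
- rack_near (a point): middle of the lower edge of one long side of the rack (the side towards the robot): 39 mm along the rack's -x from the centre of its underside
- rack_far (a point): middle of the lower edge of the other long side (away from the robot): 39 mm along the rack's +x from the centre of its underside
- rack: the slide rack: one rigid white plastic moulding, 78 (x) x 98 (y) mm and 113 mm high, with ten glass slides standing across it; loose, about 0.26 kg (varies), in its bath with 2.5 mm of play on every side. Origin at the centre of its underside, axes as for its grip bar; centre of mass near its z axis, some 40 mm up
- bath_mouth (a point): centre of the open mouth, at rim height, of the bath that holds the rack: an open glass trough, outside 92 (x) x 112 (y) x 66 (z) mm, a rolled rim standing 3 mm proud of the outside, walls 4.5 mm, inside 83 x 103 mm, floor 6 mm thick, 0.65 kg, loose on the bench. Axes parallel to its sides, z up; the standing rack's axes agree with them within about a degree
- bath: the same glass bath; origin at the centre of its underside
- spare_bath: a second, identical but empty glass bath standing beside it; origin at the centre of its underside. A shelf of binders overhangs the back of the bench, so an arm has more room to lean its hand back towards itself than to lean forward
Things that resemble listed ones, but are neither listed nor needed, are in the scene too. What is shaped like the rack but black is not meant.

How it is judged:
On the way:
1. the rack has been lifted level out of its bath: its underside is above the rim (over 70 mm above the bench), still over the bath, tilted less than 0.2 rad and no longer touching the bath (height (world z) of rack_base above 0.07 m and height (world z) of each of rack_near, rack_far above 0.068 m and angle between rack's own z axis and vertical below 0.2 rad and horizontal distance between rack_base and bath_mouth below 0.05 m and contact force between rack and bath below 0.1 N), for 0.1 s.
At the end, for the whole second after the job is handed in: The rack is held by the fingers alone, at rest, tipped 25 to 50 degrees about its bar (bar level within 10 degrees), with the middle of its low long edge above the rim, at most 13 cm above it, and vertically over the mouth of its own bath (angle between rack's own z axis and vertical between 0.44 and 0.87 rad and angle between rack's own y axis and vertical between 1.4 and 1.74 rad and ((angle between rack's own x axis and vertical below 1.151 rad and height (world z) of rack_near between 0.071 and 0.2 m and x of rack_near in the frame of bath_mouth between -0.04 and 0.04 m and y of rack_near in the frame of bath_mouth between -0.045 and 0.045 m) or (angle between rack's own x axis and vertical above 1.991 rad and height (world z) of rack_far between 0.071 and 0.2 m and x of rack_far in the frame of bath_mouth between -0.04 and 0.04 m and y of rack_far in the frame of bath_mouth between -0.045 and 0.045 m)) and contact force between rack and the fingers above 2 N and contact force between rack and bath below 0.1 N and contact force between rack and spare_bath below 0.1 N and linear speed of rack below 0.02 m/s and angular speed of rack below 0.1 rad/s); the arm keeps its last pose, push and grip.
It fails at once if the rack is jammed or knocked against its glass bath (over 30 N) (contact force between rack and bath above 30 N).
It fails at once if the fingers squeeze the rack too hard (over 130 N, both fingers' forces added) (contact force between rack and the fingers above 130 N).
It fails at once if a bath is pushed more than 15 mm from its place (distance of any of bath, spare_bath from where it was at the start of the episode above 0.015 m).
It also fails if it takes over 32 s, if anything falls off the work surface, if the arm or the gripper's body presses on something with over 40 N, if the wrist force passes 120 N, or if a joint passes its speed limit or range.

### The arm

A 6-joint arm with a two-finger parallel gripper is mounted at the origin on a cart in front of the work surface, level with it; the furniture and walls round the work are solid. World frame = base frame: x ahead of the robot, y to its left, z up, the work surface at z = 0. Lengths are in m, angles in rad, forces in N, time in s.
With the tool pointing down it reaches from about 0.25 to 0.85 m from the base axis. Payload 12.5 kg.
Tool frame: the origin (TCP) lies on the centre line of the jaws, within the pads' length; the fingertips stand 17 mm ahead of it and the grasp point (between the pads) lies 2 mm behind it; z points along the fingers, y is the direction in which the jaws open and shut (so a half turn about z gives the same grasp; the last joint's range is limited). The gripper opens to 93 mm and grips with 3 to 60 N. Pads are 15 mm wide; open, the fingers measure 128 mm over their backs; the gripper's body (75 mm by 188 mm) begins 65 mm behind the grasp point.
Start: joints at [-1.359, 0.351, 1.652, -0, 1.139, -0.085], TCP at [0.161, -0.526, 0.198] pointing down, gripper open.
Joint ranges: [-2.75, 2.75], [-0.79, 2.1], [0.01, 2.65], [-1.57, 4.71], [0.07, 3.14], [-2.87, 2.87]. Speed limits (rad/s): [2.22, 2.22, 2.79, 3.14, 3.14, 3.14].

### API

Orientations are given as a rotation vector (axis times angle).
In Python, from cell import arm gives the robot as it stands.
- The arm moves only by the tool play_rows, never from a script. Its argument "steps" is a list that holds one entry, the list of rows, each a list of 7 numbers: the shift along the tool's x, y, z in mm, then the turn, a rotation vector about the tool's x, y, z in rad, then the opening, from 0 (shut) to 1 (fully open). A call has 1 to 10 rows; each row shifts and turns the commanded pose from where the row before left it, along the tool's axes as they then stand; what a row does not reach is not made up. A row lasts 1/8 s, in which the tool goes at most 62.5 mm and 10.7 degrees, less where a joint would pass 70% of its speed; a pose out of reach is approached as far as the arm can. A call with a gripper value outside its range is refused whole. The fingers move at their own pace and stop on an object; the grip force is fixed at half the most. Time passes only in rows, so rows that do not move let the fingers close. It gives the time, the measured TCP pose, the force and the opening at its end, in the units of the state.
- arm.sense(): the state, without advancing time (a new reading comes with each control period).
- arm.capture(name): name is "scene" or "top"; returns a dict with "frame" (384x512x3 uint8, blue, green, red), "z_map" (384x512 float32, m along the optical axis (not along the pixel's ray), 0 where there is no reading), "camera_matrix" (3x3 intrinsics, pixels), "xyz" and "orientation" of the camera in the world. Camera axes: x right, y up, looking along -z (the intrinsics and any distortion apply to the point x, -y, -z); pixel columns grow to the right and rows downward; lengths in m; the calibration is good to about 2 mm. A picture is of the moment at which its call begins.
- arm.finish_job(): hands the job in, once; it reports no verdict.
The state is a dict: "t": time; "q": joint angles; "qvel": joint speeds; "joint_torque": joint torques, N m; "tool_pos": TCP position; "tcp_rot": TCP orientation; "wrist_force": force on the tool from outside, world axes, zero at the start; "moment": the same for the moment, N m; "grip_width": finger opening in m.
Only numpy, scipy, OpenCV 4.12 (cv2) and the standard library are available. Lean on these libraries where they do the work, as an engineer would, in place of code of your own. Each camera call takes 0.05 s, during which the arm holds its last target.

## Working session

There is one attempt and no reset: what is moved stays moved. The work goes in short steps, Python scripts to look and compute and a tool call to move; the robot and the scene stay as the last step left them, time stands still between calls to the robot, and variables do not carry over. Pictures are saved under pics/ and viewed, and the job is handed in when it is done.

Besides the shell and the picture viewer there is one more tool, called after ">>>" by a JSON object that holds its "api" and its "payload", one argument or row to a line. play_rows: Moves the arm, as the interface text tells. Its arguments: {"type":"object","properties":{"steps":{"type":"array","items":{"type":"array","items":{"type":"array","items":{"type":"number"}}}}},"required":["steps"]}

```bash
mkdir -p pics; ls; python3 - <<'E'
from cell import arm
import cv2, numpy as np
print(arm.sense())
for n in("scene","top"):
    c=arm.capture(n); np.savez(f"pics/{n}0.npz",**c); cv2.imwrite(f"pics/{n}0.png",c["frame"])
    print(n,c["camera_matrix"],c["xyz"],c["orientation"],c.keys())
E
```

```text
pics
{'t': 0.0, 'q': array([-1.35859029e+00,  3.51223799e-01,  1.65241073e+00, -5.33570105e-06,
        1.13906902e+00, -8.46114410e-02]), 'qvel': array([ 3.31840460e-05,  3.46815333e-04, -1.00226807e-03, -1.76916921e-04,
       -2.35884636e-04,  9.46035046e-04]), 'joint_torque': array([-3.21361098e-03, -4.97322965e+01, -2.85257381e+01,  6.97065541e-02,
        2.57064519e-02, -1.24556909e-04]), 'tool_pos': array([ 0.16080562, -0.5255986 ,  0.19761332]), 'tcp_rot': array([-3.10596241e+00, -4.64369780e-01,  1.18803133e-04]), 'wrist_force': array([-0.54151258, -0.23286504, -0.57021644]), 'moment': array([-0.0118075 ,  0.03304805,  0.02024854]), 'grip_width': 0.09311279543390806}
scene [[449.52950361   0.         265.37818984]
 [  0.         449.52950361 199.3878539 ]
 [  0.           0.           1.        ]] [ 0.20357688 -0.7051516   0.58794647] [ 0.91646738 -0.26448561 -0.5169366 ] dict_keys(['frame', 'z_map', 'camera_matrix', 'xyz', 'orientation'])
top [[492.30483139   0.         256.30363621]
 [  0.         492.30483139 193.66336301]
 [  0.           0.           1.        ]] [ 0.43279008 -0.13408892  1.06749945] [ 0.09990806 -0.08743844 -1.54903149] dict_keys(['frame', 'z_map', 'camera_matrix', 'xyz', 'orientation'])
```

View pics/scene0.png

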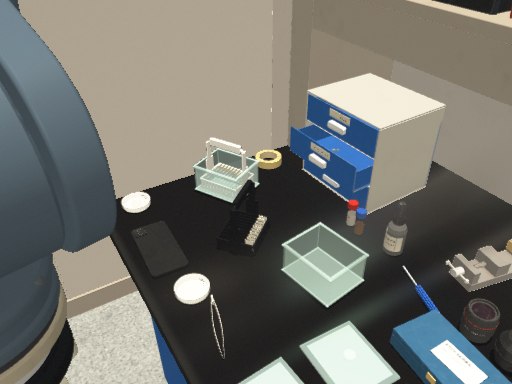

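View pics/top0.png

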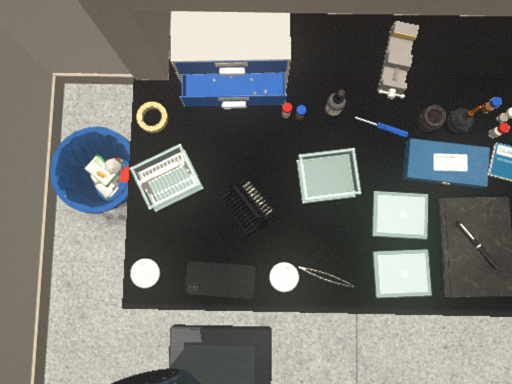

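The scene view shows the white rack in its bath at about (227,170). In the top view it is at about (167,177), with the black rack at (247,205) and the spare bath at (329,176). I'll enlarge both views of the rack.

```bash
cat > h.py <<'E'
import numpy as np
from scipy.spatial.transform import Rotation as R
def load(n):
    return dict(np.load(f"pics/{n}.npz"))
def cloud(c):
    K=c["camera_matrix"];z=c["z_map"];v,u=np.mgrid[:384,:512]
    p=np.stack([(u-K[0,2])/K[0,0]*z,-(v-K[1,2])/K[1,1]*z,-z],-1)
    return p@R.from_rotvec(c["orientation"]).as_matrix().T+c["xyz"]
def ray(c,u,v,h):
    K=c["camera_matrix"];d=np.array([(u-K[0,2])/K[0,0],-(v-K[1,2])/K[1,1],-1.])
    d=R.from_rotvec(c["orientation"]).as_matrix()@d
    return c["xyz"]+d*(h-c["xyz"][2])/d[2]
E
python3 - <<'E'
from h import *
import cv2
t=load("top0");s=load("scene0")
a=cv2.resize(t["frame"][135:220,120:215],None,fx=6,fy=6,interpolation=cv2.INTER_CUBIC)
b=cv2.resize(s["frame"][125:210,180:275],None,fx=6,fy=6,interpolation=cv2.INTER_CUBIC)
cv2.imwrite("pics/a.png",a);cv2.imwrite("pics/b.png",b)
for c,r in((t,(135,220,120,215)),(s,(125,210,180,275))):
    P=cloud(c)[r[0]:r[1],r[2]:r[3]].reshape(-1,3)
    m=(P[:,2]>.085)&(P[:,2]<.15)&(P[:,0]<.7)
    Q=P[m];print(len(Q))
    print(np.histogram(Q[:,2],bins=np.arange(.085,.15,.005)))
    Q=Q[Q[:,2]>.1];mm=Q.mean(0);print(mm,Q.max(0),Q.min(0))
    w,V=np.linalg.eigh(np.cov(Q[:,:2].T));print(w**.5,V[:,1],np.degrees(np.arctan2(V[1,1],V[0,1])))
E
```

```text
318
(array([  3,   3,   5,  15,  50,  43, 161,  38,   0,   0,   0,   0]), array([0.085, 0.09 , 0.095, 0.1  , 0.105, 0.11 , 0.115, 0.12 , 0.125,
       0.13 , 0.135, 0.14 , 0.145]))
[0.58652359 0.06363825 0.11517258] [0.61422112 0.10963654 0.12380576] [0.55937651 0.01920006 0.1023342 ]
[0.00318693 0.02740839] [-0.4594129   0.88822283] 117.34922942625495
637
(array([ 25,  29,  37,  98, 130, 204, 105,   9,   0,   0,   0,   0]), array([0.085, 0.09 , 0.095, 0.1  , 0.105, 0.11 , 0.115, 0.12 , 0.125,
       0.13 , 0.135, 0.14 , 0.145]))
[ 0.55870408 -0.01303062  0.11064965] [0.61138536 0.11146844 0.12143533] [ 0.49109138 -0.13733084  0.10008425]
[0.01765831 0.09254145] [0.30802282 0.95137897] 72.05988304632642
```

View pics/a.png

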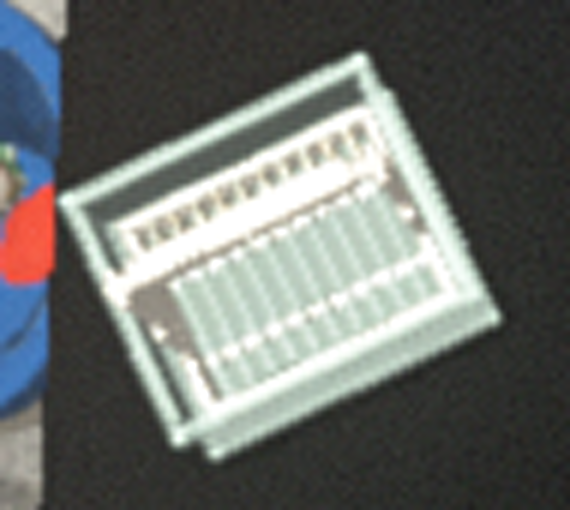

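View pics/b.png

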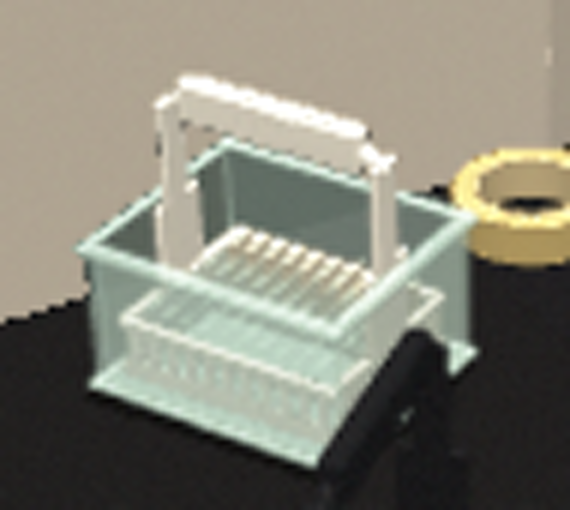

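```bash
python3 - <<'E'
from h import *
import cv2
t=load("top0");s=load("scene0")
P=cloud(t);v,u=np.mgrid[:384,:512]
box=(u>120)&(u<215)&(v>135)&(v<220)&(P[...,0]<.7)
# bar
Q=P[box&(P[...,2]>.1125)&(P[...,2]<.13)]
r=cv2.minAreaRect(Q[:,:2].astype(np.float32)*1000);print("bar rect mm",r,len(Q),np.median(Q,0))
# rays at z=.119
px=np.argwhere(box&(P[...,2]>.1125))
W=np.array([ray(t,b,a,.119) for a,b in px]);print("ray rect",cv2.minAreaRect(W[:,:2].astype(np.float32)*1000),W.mean(0))
# rim
m=box&(abs(P[...,2]-.066)<.006)
Q=P[m];print("rim",len(Q),cv2.minAreaRect(Q[:,:2].astype(np.float32)*1000))
for (a,b) in((65,200),(362,58),(473,298),(180,440)): print(ray(t,120+(a+.5)/6-.5,135+(b+.5)/6-.5,.066))
im=t["frame"].copy(); im[box&(P[...,2]>.1125)]=(0,0,255); im[m]=(255,0,255)
cv2.imwrite("pics/c.png",cv2.resize(im[135:220,120:215],None,fx=6,fy=6,interpolation=cv2.INTER_NEAREST))
# scene bar
P=cloud(s)
box=(u>190)&(u<255)&(v>128)&(v<210)
Q=P[box&(P[...,2]>.105)&(P[...,2]<.13)&(P[...,0]>.5)&(P[...,1]>0)]
print("scene",cv2.minAreaRect(Q[:,:2].astype(np.float32)*1000),Q.mean(0),Q[:,2].max(),len(Q))
im=s["frame"].copy(); im[box&(P[...,2]>.105)&(P[...,2]<.13)]=(0,0,255)
cv2.imwrite("pics/d.png",cv2.resize(im[125:210,180:275],None,fx=6,fy=6,interpolation=cv2.INTER_NEAREST))
E
```

```text
bar rect mm ((587.8385620117188, 64.1668472290039), (11.609822273254395, 80.29324340820312), 27.524784088134766) 224 [0.58649397 0.06435028 0.1178401 ]
ray rect ((580.686279296875, 44.490760803222656), (163.10018920898438, 141.6446075439453), 87.4290542602539) [0.58721063 0.06218464 0.119     ]
rim 712 ((587.2374877929688, 64.93746185302734), (98.74408721923828, 117.52306365966797), 27.496707916259766)
[0.60158912 0.13617833 0.066     ]
[0.65330914 0.03576534 0.066     ]
[ 0.57024537 -0.00553725  0.066     ]
[0.519492   0.09271596 0.066     ]
scene ((584.6725463867188, 66.28822326660156), (14.07535171508789, 97.67578887939453), 27.065486907958984) [0.58406854 0.06190054 0.11323044] 0.12143532941069374 265
```

View pics/c.png

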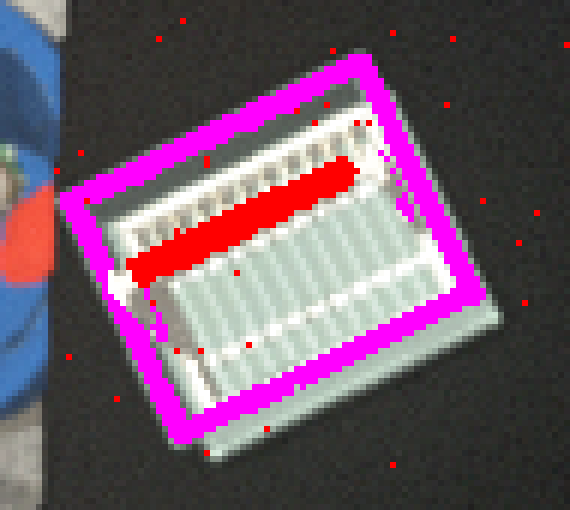

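View pics/d.png

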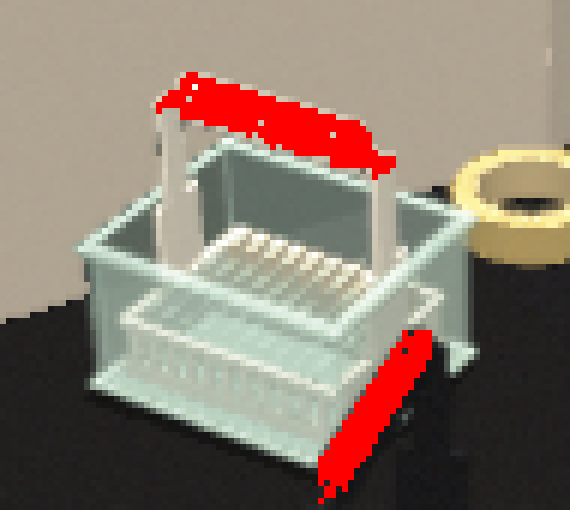

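```bash
python3 - <<'E'
from h import *
t=load("top0");P=cloud(t)
for n,(a,b,c,d) in dict(black=(185,240,215,275),spare=(145,205,295,362),drawer=(68,108,178,290),cab=(12,60,172,290),bottle=(85,120,280,350)).items():
    Q=P[a:b,c:d].reshape(-1,3);Q=Q[(Q[:,2]>.03)]
    print(n,np.percentile(Q,[2,50,98],axis=0).round(3).tolist())
M=R.from_rotvec([-3.10596241e+00, -4.64369780e-01,  1.18803133e-04])
c,s=np.cos(np.radians(27.5)),np.sin(np.radians(27.5))
T=R.from_matrix(np.array([[-s,c,0],[c,s,0],[0,0,-1]]).T.T)
print(T.as_matrix(), (M.inv()*T).as_rotvec())
d=np.array([.5875,.0645,.25])-[.1608,-.5256,.1976]
print("in old tool",M.inv().apply(d)*1000,"in new tool",T.inv().apply(d)*1000)
E
```

```text
black [[0.433, -0.144, 0.03], [0.529, -0.11, 0.11], [0.566, -0.069, 1.067]]
spare [[0.544, -0.335, 0.032], [0.61, -0.285, 0.064], [0.65, -0.212, 0.07]]
drawer [[0.728, -0.179, 0.07], [0.774, -0.075, 0.077], [0.803, 0.027, 0.17]]
cab [[0.783, -0.177, 0.202], [0.827, -0.074, 0.205], [0.872, 0.031, 0.209]]
bottle [[0.727, -0.305, 0.035], [0.745, -0.274, 0.061], [0.777, -0.17, 0.134]]
[[-0.46174861  0.88701083  0.        ]
 [ 0.88701083  0.46174861  0.        ]
 [ 0.          0.         -1.        ]] [-7.29647537e-04 -1.03606058e-03 -1.75394195e+00]
in old tool [ 580.63841807 -439.55211601  -51.86159248] in new tool [326.39695939 650.96537919 -52.4       ]
```

>>> {"api": "play_rows", "payload": {
  "steps": [
    [[0, 0, -5, 0, 0, -0.1754, 0.6], [0, 0, -5, 0, 0, -0.1754, 0.6], [0, 0, -5, 0, 0, -0.1754, 0.6], [0, 0, -5, 0, 0, -0.1754, 0.6], [0, 0, -5, 0, 0, -0.1754, 0.6], [0, 0, -5, 0, 0, -0.1754, 0.6], [0, 0, -5, 0, 0, -0.1754, 0.6], [0, 0, -5, 0, 0, -0.1754, 0.6], [0, 0, -5, 0, 0, -0.1754, 0.6], [0, 0, -5, 0, 0, -0.1754, 0.6]]
  ]
}}

```text
t: 1.35
tool_pos: [0.1609, -0.5257, 0.248]
tcp_rot: [-1.622, -2.69, -0.001]
wrist_force: [0.5, 0.7, 0.1]
grip_width: 0.0561
```

>>> {"api": "play_rows", "payload": {
  "steps": [
    [[20, 40, 0, 0, 0, 0, 0.6], [20, 40, 0, 0, 0, 0, 0.6], [20, 40, 0, 0, 0, 0, 0.6], [20, 40, 0, 0, 0, 0, 0.6], [20, 40, 0, 0, 0, 0, 0.6], [20, 40, 0, 0, 0, 0, 0.6], [20, 40, 0, 0, 0, 0, 0.6], [20, 40, 0, 0, 0, 0, 0.6], [20, 40, 0, 0, 0, 0, 0.6], [20, 40, 0, 0, 0, 0, 0.6]]
  ]
}}

```text
t: 2.6
tool_pos: [0.4239, -0.1625, 0.248]
tcp_rot: [-1.63, -2.686, 0.0]
wrist_force: [0.5, -0.3, -0.3]
grip_width: 0.056
```

```bash
cat > g.py <<'E'
from h import *
def go(st,tgt,yaw=27.5):
    M=R.from_rotvec(st["tcp_rot"]);c,s=np.cos(np.radians(yaw)),np.sin(np.radians(yaw))
    T=R.from_matrix([[-s,c,0],[c,s,0],[0,0,-1]])
    print("t",st["t"],"pos",st["tool_pos"].round(4),"q",st["q"].round(2),"F",st["wrist_force"].round(1),"w",round(st["grip_width"],4))
    print("shift",(M.inv().apply(np.array(tgt)-st["tool_pos"])*1000).round(1),"turn",(M.inv()*T).as_rotvec().round(4))
E
python3 -c "
from g import *
from cell import arm
go(arm.sense(),[.5875,.0645,.25])"
```

```text
t 2.6 pos [ 0.4239 -0.1625  0.248 ] q [-0.47  0.12  1.82 -0.    1.2  -0.95] F [ 0.5 -0.3 -0.3] w 0.056
shift [125.8 249.9  -2. ] turn [-0.0001 -0.0001  0.0001]
```

>>> {"api": "play_rows", "payload": {
  "steps": [
    [[18, 36, 0, 0, 0, 0, 0.6], [18, 36, 0, 0, 0, 0, 0.6], [18, 36, 0, 0, 0, 0, 0.6], [18, 36, 0, 0, 0, 0, 0.6], [18, 36, 0, 0, 0, 0, 0.6], [18, 36, 0, 0, 0, 0, 0.6], [18, 34, 0, 0, 0, 0, 0.6], [0, 0, 0, 0, 0, 0, 0.6]]
  ]
}}

```text
t: 3.6
tool_pos: [0.5874, 0.0651, 0.2473]
tcp_rot: [-1.626, -2.687, 0.001]
wrist_force: [-0.8, -0.9, -0.0]
grip_width: 0.056
```

```bash
python3 -c "
from g import *
from cell import arm
import cv2
go(arm.sense(),[.5875,.0645,.108])
for n in ('scene','top'):
  c=arm.capture(n);np.savez(f'pics/{n}1.npz',**c);cv2.imwrite(f'pics/{n}1.png',cv2.resize(c['frame'],(800,600)))
"
```

```text
t 3.6 pos [0.5874 0.0651 0.2473] q [ 0.03  0.38  1.48  0.    1.28 -0.45] F [-0.8 -0.9 -0. ] w 0.056
shift [-7.000e-01 -1.000e-01  1.393e+02] turn [-0.0008 -0.0006  0.0023]
```

View pics/scene1.png

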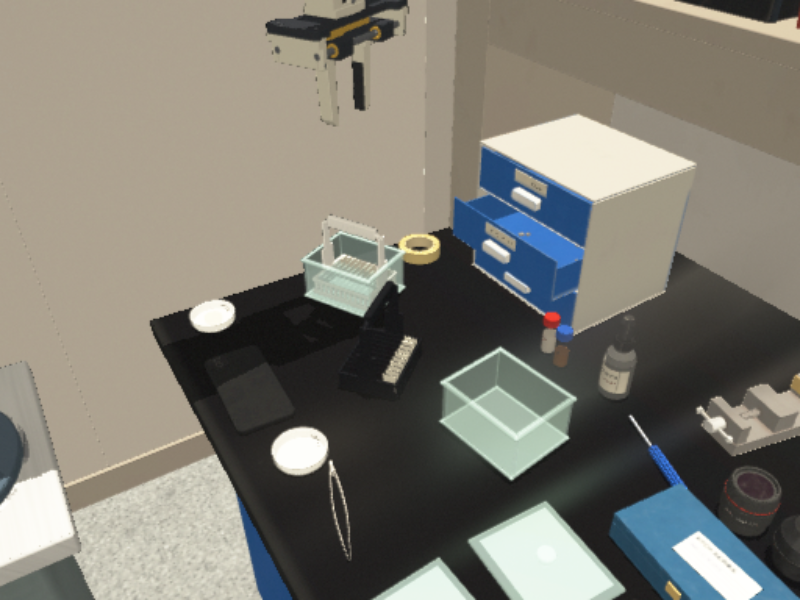

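View pics/top1.png

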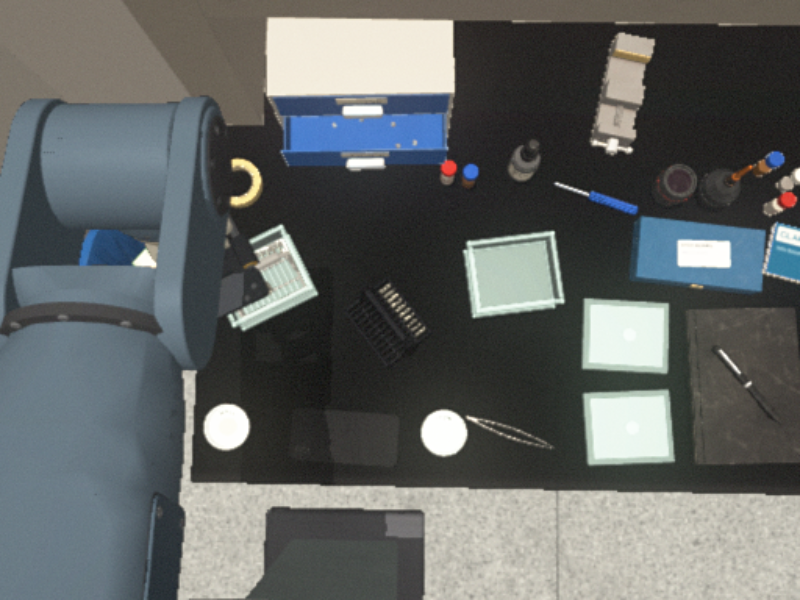

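The gripper hangs at about (345,70) in the scene view, above the rack at (352,270). Nothing is in its way below. Next I'll go partway down and check the alignment.

>>> {"api": "play_rows", "payload": {
  "steps": [
    [[0, 0, 20, 0, 0, 0, 0.6], [0, 0, 20, 0, 0, 0, 0.6], [0, 0, 20, 0, 0, 0, 0.6], [0, 0, 20, 0, 0, 0, 0.6], [0, 0, 15, 0, 0, 0, 0.6], [0, 0, 15, 0, 0, 0, 0.6], [0, 0, 5, 0, 0, 0, 0.6], [0, 0, 0, 0, 0, 0, 0.6]]
  ]
}}

```text
t: 4.7
tool_pos: [0.5869, 0.0633, 0.1331]
tcp_rot: [-1.63, -2.686, 0.0]
wrist_force: [-0.6, 1.1, -0.6]
grip_width: 0.0559
```

```bash
python3 -c "
from g import *
from cell import arm
import cv2
go(arm.sense(),[.5875,.0645,.108])
for n in ('scene',):
  c=arm.capture(n);np.savez(f'pics/{n}2.npz',**c);cv2.imwrite(f'pics/{n}2.png',cv2.resize(c['frame'][85:210,170:290],None,fx=4.8,fy=4.8,interpolation=cv2.INTER_CUBIC))
"
```

```text
t 4.7 pos [0.5869 0.0633 0.1331] q [ 0.03  0.49  1.61 -0.    1.04 -0.45] F [-0.6  1.1 -0.6] w 0.0559
shift [ 0.8  1.1 25.1] turn [-0.0001 -0.      0.    ]
```

View pics/scene2.png

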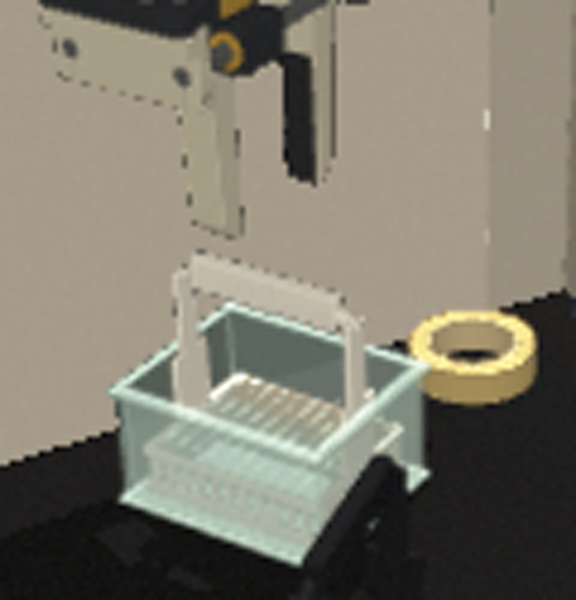

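```bash
python3 -c "
from g import *
c=load('scene2');P=cloud(c)
for (a,b) in ((220,220),(230,225),(225,200),(300,170),(310,150),(260,280),(200,270),(330,310),(270,50)):
  u=int(170+a/4.8);v=int(85+b/4.8);print((a,b),u,v,P[v,u].round(3))
K=c['camera_matrix'];M=R.from_rotvec(c['orientation'])
from cell import arm
s=arm.sense();T=R.from_rotvec(s['tcp_rot'])
for off in ([0,0,.017],[0,-.028,.017],[0,.028,.017],[0,0,0]):
  p=s['tool_pos']+T.apply(off);q=M.inv().apply(p-c['xyz']);u=K[0,2]+K[0,0]*q[0]/-q[2];v=K[1,2]-K[1,1]*q[1]/-q[2]
  print(off,p.round(3),'crop',(u-170)*4.8,(v-85)*4.8)
"
```

```text
(220, 220) 215 130 [0.551 0.041 0.167]
(230, 225) 217 131 [0.554 0.037 0.166]
(225, 200) 216 126 [0.553 0.038 0.177]
(300, 170) 232 120 [0.61  0.077 0.159]
(310, 150) 234 116 [0.613 0.072 0.17 ]
(260, 280) 224 143 [0.581 0.063 0.119]
(200, 270) 211 141 [0.565 0.094 0.114]
(330, 310) 238 149 [0.596 0.029 0.115]
(270, 50) 226 95 [0.565 0.011 0.25 ]
[0, 0, 0.017] [0.587 0.063 0.116] crop 271.4283505723114 278.701483899055
[0, -0.028, 0.017] [0.562 0.05  0.116] crop 235.36398184561406 305.40996266057806
[0, 0.028, 0.017] [0.612 0.076 0.117] crop 306.06696184816036 253.04888976658603
[0, 0, 0] [0.587 0.063 0.133] crop 269.50750148847163 244.93583192086797
```

```bash
python3 -c "
from g import *
from cell import arm
import cv2
go(arm.sense(),[.5875,.0645,.108])
c=arm.capture('scene');np.savez('pics/scene3.npz',**c);P=cloud(c)
cv2.imwrite('pics/scene3.png',cv2.resize(c['frame'][85:210,170:290],None,fx=4.8,fy=4.8,interpolation=cv2.INTER_CUBIC))
go(arm.sense(),[.5875,.0645,.108])
Q=P[(P[...,2]>.1)&(P[...,2]<.3)&(abs(P[...,0]-.59)<.1)&(abs(P[...,1]-.06)<.1)];print(np.histogram(Q[:,2],bins=np.arange(.1,.3,.01)))
"
```

```text
t 4.75 pos [0.5871 0.0634 0.1335] q [ 0.03  0.49  1.61 -0.    1.04 -0.45] F [-0.1  0.5  1. ] w 0.0554
shift [ 0.8  0.9 25.5] turn [0.0004 0.0002 0.0001]
t 4.8 pos [0.5872 0.0634 0.1337] q [ 0.03  0.49  1.61  0.    1.04 -0.45] F [-0.4 -0.5  0.9] w 0.0559
shift [ 0.8  0.8 25.7] turn [0.0007 0.0003 0.0001]
(array([131, 175,   7,   0,   0,  33,  87,  93, 101, 102, 101,  93,  67,
        51, 315, 440, 402, 468, 681]), array([0.1 , 0.11, 0.12, 0.13, 0.14, 0.15, 0.16, 0.17, 0.18, 0.19, 0.2 ,
       0.21, 0.22, 0.23, 0.24, 0.25, 0.26, 0.27, 0.28, 0.29]))
```

View pics/scene3.png

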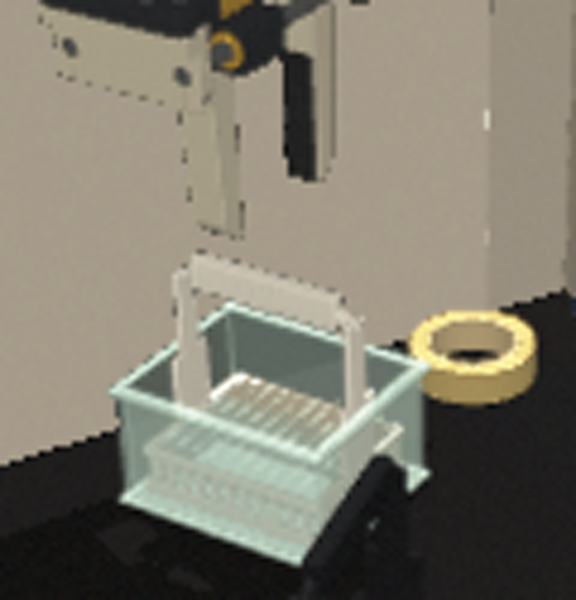

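```bash
python3 -c "
from g import *
for n,z in (('scene1',.2473),('scene3',.1335)):
  P=cloud(load(n)); m=(P[...,2]>z-.03)&(P[...,2]<.45)&(abs(P[...,0]-.587)<.06)&(abs(P[...,1]-.064)<.06)
  v,u=np.where(m)
  Q=P[m];h=np.histogram(Q[:,2],bins=np.arange(z-.03,z+.15,.005));print(n,h[0],h[1].round(3))
"
```

```text
scene1 [  0   0   0   0   0   0   0   0   0   0  34  43  57  56  57  59  56  60
  66  61  65  69  69  65  43  42  30  22 102 137 157 162  69  83 146] [0.217 0.222 0.227 0.232 0.237 0.242 0.247 0.252 0.257 0.262 0.267 0.272
 0.277 0.282 0.287 0.292 0.297 0.302 0.307 0.312 0.317 0.322 0.327 0.332
 0.337 0.342 0.347 0.352 0.357 0.362 0.367 0.372 0.377 0.382 0.387 0.392]
scene3 [ 81  76  80  53   0   0   0   0   0   2  22  36  41  52  45  52  50  53
  46  53  51  58  41  36  31  19  15  30  66 100 123 156  53  69 133] [0.104 0.109 0.114 0.119 0.124 0.129 0.134 0.139 0.144 0.149 0.154 0.159
 0.164 0.169 0.174 0.179 0.184 0.189 0.194 0.199 0.204 0.209 0.214 0.219
 0.224 0.229 0.234 0.239 0.244 0.249 0.254 0.259 0.264 0.269 0.274 0.279]
```

The pictures put the fingertips at z≈0.155, but the reported pose implies 0.116. The earlier picture shows the same ~40 mm gap. I'll go down carefully and trust what I can see.

>>> {"api": "play_rows", "payload": {
  "steps": [
    [[0.8, 0.8, 6, 0, 0, 0, 0.6], [0, 0, 6, 0, 0, 0, 0.6], [0, 0, 6, 0, 0, 0, 0.6], [0, 0, 6, 0, 0, 0, 0.6], [0, 0, 4, 0, 0, 0, 0.6], [0, 0, 0, 0, 0, 0, 0.6]]
  ]
}}

```text
t: 5.55
tool_pos: [0.5871, 0.0645, 0.1048]
tcp_rot: [-1.629, -2.685, 0.0]
wrist_force: [0.5, 1.5, -0.7]
grip_width: 0.0557
```

```bash
cat > look.py <<'E'
from g import *
from cell import arm
import cv2,sys
n=sys.argv[1]
go(arm.sense(),[.5875,.0645,.108])
c=arm.capture('scene');np.savez(f'pics/{n}.npz',**c);P=cloud(c)
cv2.imwrite(f'pics/{n}.png',cv2.resize(c['frame'][65:210,150:310],None,fx=4,fy=4,interpolation=cv2.INTER_CUBIC))
m=(P[...,2]>.03)&(P[...,2]<.3)&(abs(P[...,0]-.587)<.06)&(abs(P[...,1]-.064)<.07)
h=np.histogram(P[m][:,2],bins=np.arange(.06,.28,.005));print(list(zip(h[1].round(3).tolist(),h[0].tolist())))
E
python3 look.py s4
```

```text
t 5.55 pos [0.5871 0.0645 0.1048] q [ 0.03  0.53  1.63  0.    0.99 -0.45] F [ 0.5  1.5 -0.7] w 0.0557
shift [-0.2  0.4 -3.2] turn [-0.0005 -0.0002  0.0001]
[(0.06, 228), (0.065, 236), (0.07, 15), (0.075, 17), (0.08, 15), (0.085, 17), (0.09, 18), (0.095, 20), (0.1, 45), (0.105, 59), (0.11, 54), (0.115, 69), (0.12, 8), (0.125, 24), (0.13, 30), (0.135, 40), (0.14, 46), (0.145, 41), (0.15, 44), (0.155, 50), (0.16, 49), (0.165, 48), (0.17, 48), (0.175, 45), (0.18, 52), (0.185, 36), (0.19, 39), (0.195, 23), (0.2, 16), (0.205, 14), (0.21, 28), (0.215, 72), (0.22, 99), (0.225, 128), (0.23, 153), (0.235, 57), (0.24, 80), (0.245, 152), (0.25, 257), (0.255, 89), (0.26, 105), (0.265, 86), (0.27, 74), (0.275, 90)]
```

View pics/s4.png

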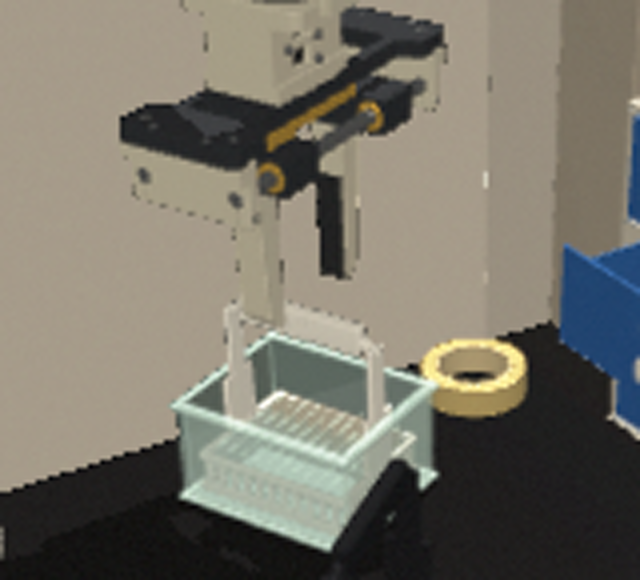

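>>> {"api": "play_rows", "payload": {
  "steps": [
    [[0, 0, 5, 0, 0, 0, 0.6], [0, 0, 5, 0, 0, 0, 0.6], [0, 0, 5, 0, 0, 0, 0.6], [0, 0, 4, 0, 0, 0, 0.6], [0, 0, 3, 0, 0, 0, 0.6], [0, 0, 0, 0, 0, 0, 0.6]]
  ]
}}

```text
t: 6.35
tool_pos: [0.5871, 0.0644, 0.0829]
tcp_rot: [-1.63, -2.686, 0.0]
wrist_force: [0.2, -0.8, 1.0]
grip_width: 0.0561
```

```bash
python3 look.py s5
```

```text
t 6.35 pos [0.5871 0.0644 0.0829] q [ 0.03  0.56  1.64 -0.    0.94 -0.45] F [ 0.2 -0.8  1. ] w 0.0561
shift [ -0.1   0.4 -25.1] turn [-0.0003 -0.0001  0.    ]
[(0.06, 217), (0.065, 217), (0.07, 18), (0.075, 15), (0.08, 14), (0.085, 17), (0.09, 19), (0.095, 17), (0.1, 43), (0.105, 88), (0.11, 82), (0.115, 108), (0.12, 51), (0.125, 42), (0.13, 43), (0.135, 47), (0.14, 38), (0.145, 47), (0.15, 47), (0.155, 47), (0.16, 38), (0.165, 34), (0.17, 24), (0.175, 19), (0.18, 13), (0.185, 11), (0.19, 52), (0.195, 61), (0.2, 122), (0.205, 99), (0.21, 141), (0.215, 51), (0.22, 113), (0.225, 174), (0.23, 211), (0.235, 100), (0.24, 89), (0.245, 77), (0.25, 86), (0.255, 67), (0.26, 46), (0.265, 80), (0.27, 114), (0.275, 161)]
```

View pics/s5.png

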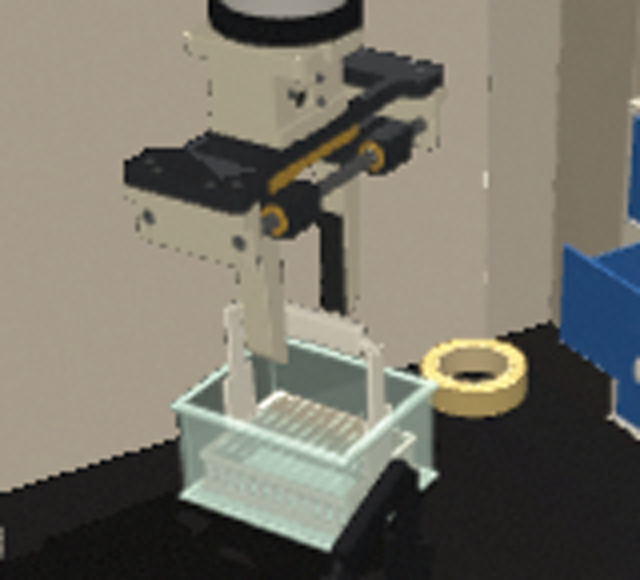

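The fingers straddle the bar, with the near tip at (275,360). They need to go about 12 mm lower, then close.

>>> {"api": "play_rows", "payload": {
  "steps": [
    [[0, 0, 4, 0, 0, 0, 0.5], [0, 0, 4, 0, 0, 0, 0.45], [0, 0, 4, 0, 0, 0, 0.4], [0, 0, 0, 0, 0, 0, 0.3], [0, 0, 0, 0, 0, 0, 0.25]]
  ]
}}

```text
t: 7.02
tool_pos: [0.5873, 0.0645, 0.0712]
tcp_rot: [1.63, 2.686, 0.0]
wrist_force: [-0.5, 0.1, -0.1]
grip_width: 0.0247
```

```bash
python3 look.py s6
```

```text
t 7.025 pos [0.5873 0.0645 0.0712] q [ 0.03  0.58  1.65 -0.    0.92 -0.45] F [-0.5  0.1 -0.1] w 0.0247
shift [ -0.1   0.2 -36.8] turn [0.0002 0.0001 0.    ]
[(0.06, 217), (0.065, 213), (0.07, 19), (0.075, 16), (0.08, 16), (0.085, 16), (0.09, 26), (0.095, 22), (0.1, 55), (0.105, 83), (0.11, 88), (0.115, 108), (0.12, 50), (0.125, 43), (0.13, 46), (0.135, 48), (0.14, 41), (0.145, 35), (0.15, 31), (0.155, 26), (0.16, 19), (0.165, 9), (0.17, 1), (0.175, 4), (0.18, 58), (0.185, 83), (0.19, 128), (0.195, 137), (0.2, 85), (0.205, 66), (0.21, 136), (0.215, 263), (0.22, 87), (0.225, 98), (0.23, 87), (0.235, 70), (0.24, 84), (0.245, 51), (0.25, 47), (0.255, 103), (0.26, 109), (0.265, 151), (0.27, 143), (0.275, 121)]
```

View pics/s6.png

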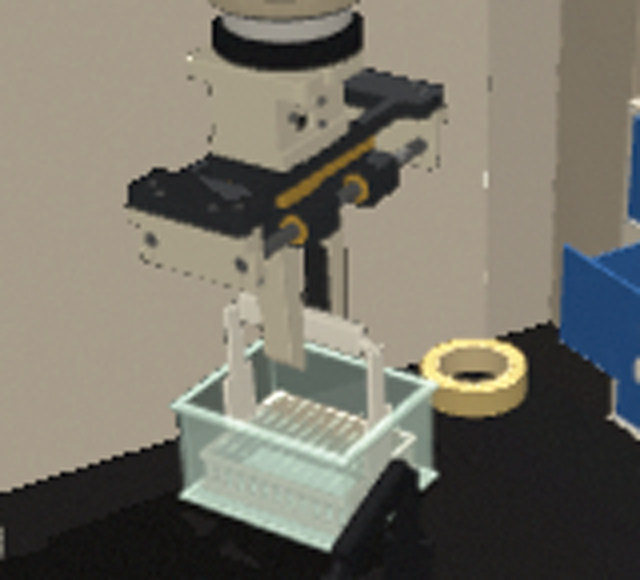

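>>> {"api": "play_rows", "payload": {
  "steps": [
    [[0, 0, 0, 0, 0, 0, 0.18], [0, 0, 0, 0, 0, 0, 0.12], [0, 0, 0, 0, 0, 0, 0.08], [0, 0, 0, 0, 0, 0, 0], [0, 0, 0, 0, 0, 0, 0], [0, 0, 0, 0, 0, 0, 0], [0, 0, 0, 0, 0, 0, 0]]
  ]
}}

```text
t: 7.95
tool_pos: [0.5872, 0.0644, 0.0711]
tcp_rot: [-1.63, -2.686, 0.0]
wrist_force: [-0.7, -0.1, 0.6]
grip_width: 0.0098
```

```bash
python3 look.py s7
```

```text
t 7.95 pos [0.5872 0.0644 0.0711] q [ 0.03  0.58  1.65 -0.    0.92 -0.45] F [-0.7 -0.1  0.6] w 0.0098
shift [ -0.1   0.3 -36.9] turn [-0.0001 -0.      0.    ]
[(0.06, 215), (0.065, 211), (0.07, 14), (0.075, 18), (0.08, 15), (0.085, 19), (0.09, 29), (0.095, 27), (0.1, 52), (0.105, 81), (0.11, 77), (0.115, 95), (0.12, 39), (0.125, 39), (0.13, 41), (0.135, 40), (0.14, 38), (0.145, 42), (0.15, 40), (0.155, 30), (0.16, 13), (0.165, 9), (0.17, 0), (0.175, 7), (0.18, 59), (0.185, 75), (0.19, 123), (0.195, 138), (0.2, 85), (0.205, 66), (0.21, 130), (0.215, 266), (0.22, 90), (0.225, 101), (0.23, 85), (0.235, 71), (0.24, 80), (0.245, 55), (0.25, 43), (0.255, 99), (0.26, 117), (0.265, 152), (0.27, 145), (0.275, 115)]
```

View pics/s7.png

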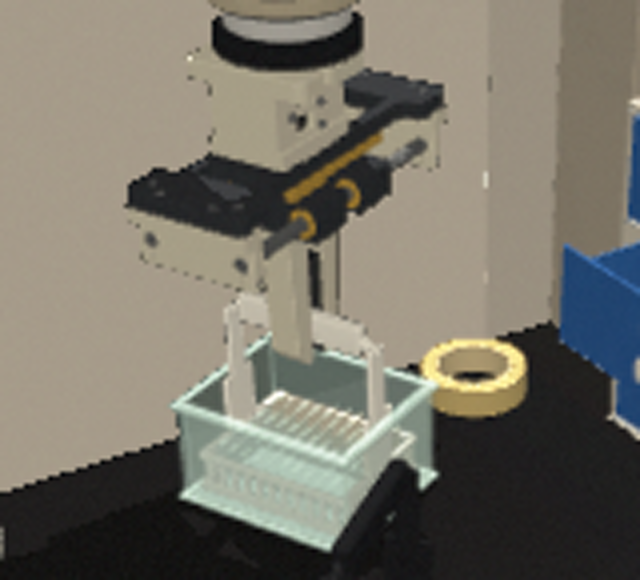

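The grip holds at 9.8 mm on the bar. I'll lift slowly.

>>> {"api": "play_rows", "payload": {
  "steps": [
    [[0, 0, -2, 0, 0, 0, 0], [0, 0, -4, 0, 0, 0, 0], [0, 0, -5, 0, 0, 0, 0], [0, 0, -5, 0, 0, 0, 0], [0, 0, -4, 0, 0, 0, 0], [0, 0, 0, 0, 0, 0, 0]]
  ]
}}

```text
t: 8.75
tool_pos: [0.5874, 0.0645, 0.0915]
tcp_rot: [1.63, 2.685, 0.001]
wrist_force: [0.1, 0.8, -1.6]
grip_width: 0.0096
```

```bash
python3 look.py s8
```

```text
t 8.75 pos [0.5874 0.0645 0.0915] q [ 0.03  0.55  1.63  0.    0.96 -0.45] F [ 0.1  0.8 -1.6] w 0.0096
shift [ -0.    0.1 -16.5] turn [0.0006 0.0003 0.    ]
[(0.06, 225), (0.065, 228), (0.07, 27), (0.075, 30), (0.08, 30), (0.085, 28), (0.09, 20), (0.095, 17), (0.1, 19), (0.105, 14), (0.11, 27), (0.115, 29), (0.12, 57), (0.125, 84), (0.13, 75), (0.135, 106), (0.14, 40), (0.145, 36), (0.15, 42), (0.155, 36), (0.16, 40), (0.165, 40), (0.17, 41), (0.175, 34), (0.18, 19), (0.185, 9), (0.19, 2), (0.195, 6), (0.2, 58), (0.205, 82), (0.21, 125), (0.215, 138), (0.22, 94), (0.225, 63), (0.23, 133), (0.235, 262), (0.24, 95), (0.245, 103), (0.25, 92), (0.255, 71), (0.26, 91), (0.265, 61), (0.27, 47), (0.275, 100)]
```

View pics/s8.png

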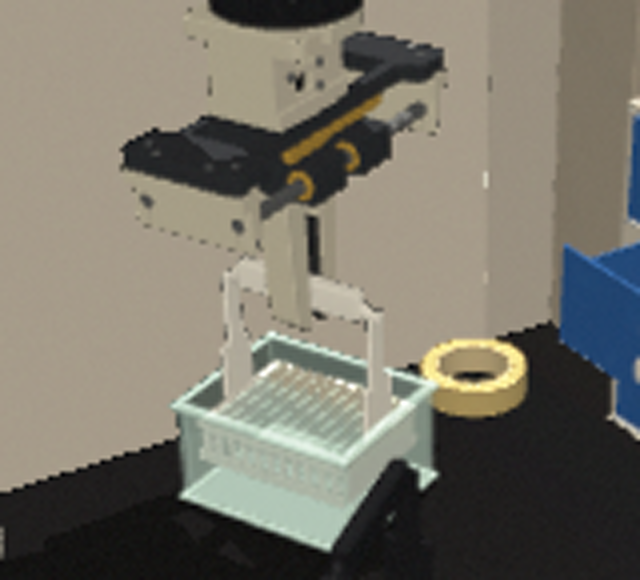

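The rack rises level and the bath hasn't moved. Continuing up.

>>> {"api": "play_rows", "payload": {
  "steps": [
    [[0, 0, -6, 0, 0, 0, 0], [0, 0, -8, 0, 0, 0, 0], [0, 0, -10, 0, 0, 0, 0], [0, 0, -10, 0, 0, 0, 0], [0, 0, -10, 0, 0, 0, 0], [0, 0, -10, 0, 0, 0, 0], [0, 0, -8, 0, 0, 0, 0], [0, 0, -6, 0, 0, 0, 0], [0, 0, 0, 0, 0, 0, 0], [0, 0, 0, 0, 0, 0, 0]]
  ]
}}

```text
t: 10.05
tool_pos: [0.587, 0.0644, 0.1588]
tcp_rot: [-1.63, -2.685, 0.0]
wrist_force: [-0.4, -0.1, -1.3]
grip_width: 0.01
```

```bash
python3 look.py s9
```

```text
t 10.05 pos [0.587  0.0644 0.1588] q [ 0.03  0.47  1.58 -0.    1.09 -0.45] F [-0.4 -0.1 -1.3] w 0.01
shift [-0.2  0.5 50.8] turn [-0.0005 -0.0002 -0.    ]
[(0.06, 156), (0.065, 158), (0.07, 0), (0.075, 0), (0.08, 0), (0.085, 0), (0.09, 24), (0.095, 120), (0.1, 124), (0.105, 94), (0.11, 105), (0.115, 398), (0.12, 417), (0.125, 41), (0.13, 33), (0.135, 30), (0.14, 35), (0.145, 37), (0.15, 35), (0.155, 19), (0.16, 19), (0.165, 18), (0.17, 23), (0.175, 22), (0.18, 41), (0.185, 39), (0.19, 92), (0.195, 87), (0.2, 89), (0.205, 83), (0.21, 47), (0.215, 42), (0.22, 46), (0.225, 47), (0.23, 48), (0.235, 45), (0.24, 52), (0.245, 47), (0.25, 23), (0.255, 9), (0.26, 7), (0.265, 32), (0.27, 87), (0.275, 113)]
```

View pics/s9.png

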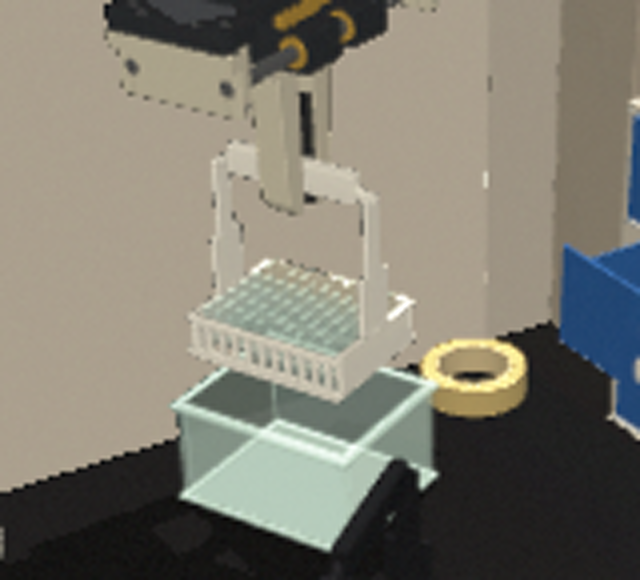

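The rack is clear and level, with its underside at about z 0.093. I'll raise it a bit more and start tipping with the hand leaning back.

>>> {"api": "play_rows", "payload": {
  "steps": [
    [[0, 0, -7, 0, 0, 0, 0], [0, 0, -10, 0, 0, 0, 0], [0, 0, -10, 0, 0, 0, 0], [0, 0, -8, 0, 0, 0, 0], [0, 0, 0, -0.04, 0, 0, 0], [0, 0, 0, -0.06, 0, 0, 0], [0, 0, 0, -0.06, 0, 0, 0], [0, 0, 0, -0.04, 0, 0, 0], [0, 0, 0, 0, 0, 0, 0]]
  ]
}}

```text
t: 11.22
tool_pos: [0.5869, 0.0642, 0.1945]
tcp_rot: [1.571, 2.588, 0.259]
wrist_force: [0.4, -0.4, -2.0]
grip_width: 0.0098
```

```bash
python3 look.py s10
```

```text
t 11.225 pos [0.5869 0.0642 0.1945] q [-0.02  0.34  1.7   0.12  0.93 -0.56] F [ 0.4 -0.4 -2. ] w 0.0098
shift [ -0.1 -16.5  84.9] turn [ 0.1998  0.     -0.0003]
[(0.06, 217), (0.065, 230), (0.07, 0), (0.075, 0), (0.08, 0), (0.085, 0), (0.09, 0), (0.095, 0), (0.1, 0), (0.105, 0), (0.11, 0), (0.115, 0), (0.12, 15), (0.125, 91), (0.13, 100), (0.135, 89), (0.14, 101), (0.145, 213), (0.15, 286), (0.155, 306), (0.16, 216), (0.165, 63), (0.17, 34), (0.175, 39), (0.18, 34), (0.185, 39), (0.19, 24), (0.195, 25), (0.2, 22), (0.205, 21), (0.21, 26), (0.215, 34), (0.22, 52), (0.225, 90), (0.23, 81), (0.235, 82), (0.24, 90), (0.245, 40), (0.25, 49), (0.255, 51), (0.26, 44), (0.265, 53), (0.27, 52), (0.275, 37)]
```

View pics/s10.png

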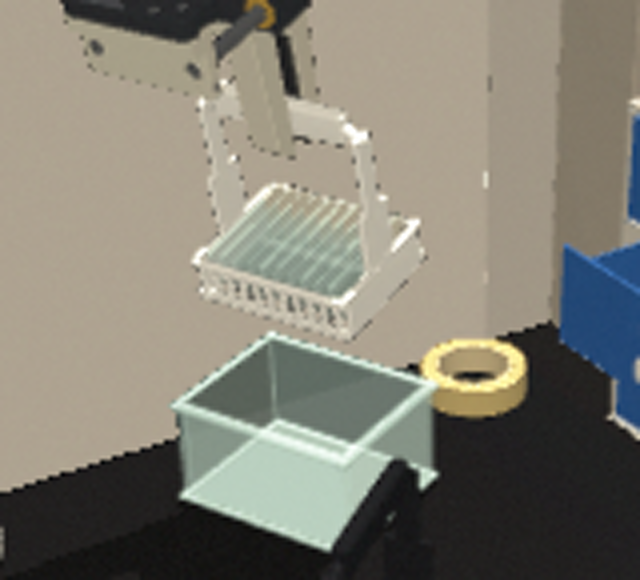

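Direction right: the near long side is going low, and the rack follows the hand. Continuing to 35°.

>>> {"api": "play_rows", "payload": {
  "steps": [
    [[0, 0, 0, -0.05, 0, 0, 0], [0, 0, 0, -0.07, 0, 0, 0], [0, 0, 0, -0.08, 0, 0, 0], [0, 0, 0, -0.08, 0, 0, 0], [0, 0, 0, -0.08, 0, 0, 0], [0, 0, 0, -0.05, 0, 0, 0], [0, 0, 0, 0, 0, 0, 0], [0, 0, 0, 0, 0, 0, 0]]
  ]
}}

```text
t: 12.28
tool_pos: [0.5877, 0.0646, 0.1945]
tcp_rot: [1.417, 2.336, 0.735]
wrist_force: [-0.0, 0.7, -1.5]
grip_width: 0.0097
```

```bash
python3 look.py s11
```

```text
t 12.275 pos [0.5877 0.0646 0.1945] q [-0.14  0.22  1.99  0.72  0.53 -1.18] F [-0.   0.7 -1.5] w 0.0097
shift [ -0.  -49.7  70.8] turn [ 6.094e-01 -1.000e-04  7.000e-04]
[(0.06, 230), (0.065, 216), (0.07, 0), (0.075, 0), (0.08, 0), (0.085, 0), (0.09, 0), (0.095, 0), (0.1, 0), (0.105, 0), (0.11, 0), (0.115, 3), (0.12, 51), (0.125, 52), (0.13, 52), (0.135, 84), (0.14, 160), (0.145, 161), (0.15, 166), (0.155, 149), (0.16, 144), (0.165, 142), (0.17, 124), (0.175, 97), (0.18, 75), (0.185, 27), (0.19, 25), (0.195, 30), (0.2, 19), (0.205, 33), (0.21, 33), (0.215, 44), (0.22, 64), (0.225, 67), (0.23, 97), (0.235, 58), (0.24, 42), (0.245, 37), (0.25, 23), (0.255, 15), (0.26, 9), (0.265, 10), (0.27, 13), (0.275, 16)]
```

View pics/s11.png

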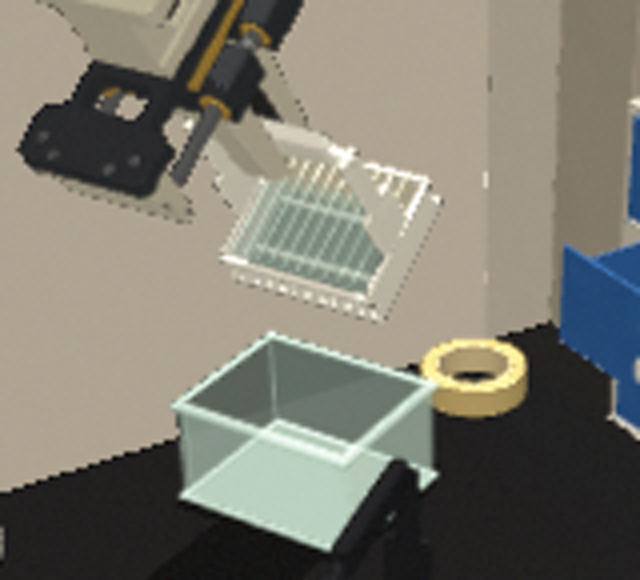

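```bash
cat > edge.py <<'E'
from g import *
import sys
c=load(sys.argv[1]);P=cloud(c);v,u=np.mgrid[:384,:512]
m=(u>195)&(u<262)&(v>70)&(v<160)&(P[...,2]>.09)&(P[...,2]<.35)&(abs(P[...,0]-.587)<.15)&(abs(P[...,1]-.064)<.08)
Q=P[m];e=np.array([.887,.4617]);f=np.array([-.4617,.887])
d=Q[:,:2]-[.5872,.065];X=d@e;Y=d@f;Z=Q[:,2]
for a in range(-50,55,10):
    k=(abs(Y-a/1000)<.006)
    if k.sum()<5: continue
    i=np.argsort(Z[k])[:4];print("bathY",a,"low pts X,Z mm",(X[k][i]*1000).round(0),(Z[k][i]*1000).round(0))
# bar: highest white cluster rough
print("grip est (tool offset)",)
E
python3 edge.py s11
python3 - <<'E'
import sys;sys.path.insert(0,'.')
from g import *
c=load('pics/s11'.replace('pics/','')) if 0 else dict(np.load('pics/s11.npz'));P=cloud(c)
e=np.array([.887,.4617]);f=np.array([-.4617,.887])
for n,(a,b) in dict(lowL=(232,270),lowM=(300,292),lowR=(370,310),upR=(425,185),upR2=(345,155),barR=(335,158),barL=(215,140)).items():
    uu=150+a/4;vv=65+b/4
    w=P[int(vv)-1:int(vv)+2,int(uu)-1:int(uu)+2].reshape(-1,3);w=np.median(w,0);d=w[:2]-[.5872,.065]
    print(n,w.round(3),"bath XY",(d@e*1000).round(0),(d@f*1000).round(0))
E
```

```text
bathY -50 low pts X,Z mm [ 4.  2. 10.  6.] [122. 123. 123. 124.]
bathY -40 low pts X,Z mm [5. 4. 1. 2.] [120. 122. 123. 123.]
bathY -30 low pts X,Z mm [4. 1. 2. 4.] [120. 123. 123. 124.]
bathY -20 low pts X,Z mm [3. 2. 3. 4.] [121. 122. 122. 124.]
bathY -10 low pts X,Z mm [5. 4. 4. 1.] [120. 121. 123. 123.]
bathY 0 low pts X,Z mm [6. 5. 4. 1.] [119. 120. 123. 124.]
bathY 10 low pts X,Z mm [6. 2. 1. 1.] [119. 122. 124. 124.]
bathY 20 low pts X,Z mm [ 1.  2.  2. -0.] [122. 122. 124. 124.]
bathY 30 low pts X,Z mm [3. 2. 1. 1.] [121. 122. 123. 123.]
bathY 40 low pts X,Z mm [4. 1. 1. 1.] [121. 122. 123. 124.]
bathY 50 low pts X,Z mm [ 4.  4.  0. -1.] [120. 121. 124. 126.]
grip est (tool offset)
lowL [0.565 0.103 0.131] bath XY -2.0 44.0
lowM [0.585 0.066 0.128] bath XY -1.0 2.0
lowR [0.607 0.029 0.13 ] bath XY 1.0 -41.0
upR [0.653 0.05  0.181] bath XY 52.0 -44.0
upR2 [0.589 0.016 0.225] bath XY -21.0 -44.0
barR [0.584 0.019 0.225] bath XY -24.0 -39.0
barL [0.559 0.104 0.207] bath XY -7.0 48.0
```

The low edge sits at bath X≈+5 mm, Y≈0, z≈0.12, it is level along the bar, and the tilt is about 35°. I'll let it settle, check for slip or drift, and hand in.

>>> {"api": "play_rows", "payload": {
  "steps": [
    [[0, 0, 0, 0, 0, 0, 0], [0, 0, 0, 0, 0, 0, 0], [0, 0, 0, 0, 0, 0, 0], [0, 0, 0, 0, 0, 0, 0], [0, 0, 0, 0, 0, 0, 0], [0, 0, 0, 0, 0, 0, 0], [0, 0, 0, 0, 0, 0, 0], [0, 0, 0, 0, 0, 0, 0]]
  ]
}}

```text
t: 13.32
tool_pos: [0.5872, 0.0645, 0.1941]
tcp_rot: [1.417, 2.335, 0.735]
wrist_force: [-0.7, -0.4, -3.1]
grip_width: 0.0096
```

```bash
python3 look.py s12|head -2; python3 edge.py s12; python3 - <<'E'
from g import *
import cv2
a=load('s11');b=load('s12');t=cv2.absdiff(a['frame'],b['frame'])[65:210,150:310];print(t.max(),(t>40).sum())
# bath rim shift vs start
for n in('scene0','s12'):
    P=cloud(load(n));m=(abs(P[...,2]-.066)<.005)&(abs(P[...,0]-.587)<.08)&(abs(P[...,1]-.065)<.08);print(n,cv2.minAreaRect(P[m][:,:2].astype(np.float32)*1000))
from cell import arm
print(arm.finish_job())
E
```

```text
t 13.325 pos [0.5872 0.0645 0.1941] q [-0.14  0.22  1.99  0.73  0.53 -1.18] F [-0.7 -0.4 -3.1] w 0.0096
shift [ -0.1 -49.1  70.8] turn [ 0.61 -0.    0.  ]
bathY -50 low pts X,Z mm [10.  3.  2.  3.] [121. 122. 123. 125.]
bathY -40 low pts X,Z mm [ 4. 10.  3.  3.] [120. 121. 121. 122.]
bathY -30 low pts X,Z mm [3. 1. 1. 2.] [121. 123. 123. 124.]
bathY -20 low pts X,Z mm [4. 3. 2. 2.] [120. 121. 121. 122.]
bathY -10 low pts X,Z mm [3. 3. 3. 3.] [121. 121. 121. 121.]
bathY 0 low pts X,Z mm [4. 3. 3. 2.] [120. 120. 121. 122.]
bathY 10 low pts X,Z mm [3. 3. 2. 2.] [120. 121. 122. 123.]
bathY 20 low pts X,Z mm [5. 4. 3. 2.] [119. 120. 122. 123.]
bathY 30 low pts X,Z mm [5. 5. 1. 1.] [119. 119. 123. 123.]
bathY 40 low pts X,Z mm [2. 2. 1. 1.] [121. 122. 122. 123.]
bathY 50 low pts X,Z mm [2. 1. 1. 0.] [122. 122. 124. 126.]
grip est (tool offset)
131 337
scene0 ((583.9713134765625, 67.07947540283203), (100.51405334472656, 118.95568084716797), 28.041278839111328)
s12 ((584.16259765625, 66.52965545654297), (99.82142639160156, 120.578369140625), 28.015674591064453)
the job is handed in; nothing more can be done
None
```

I gripped the white rack by its bar (9.7 mm opening, fixed half grip force) and lifted it straight up and level out of its bath. I then tipped it about 35° with the hand leaning back and handed the job in at about 13 s. `finish_job` reports no verdict.

**Final checks:**
- **Low edge:** the near long side's low edge is at z ≈ 0.12 m and level along the bar. It is about 4 mm from the mouth centre across the bath and centred along it.
- **Steadiness:** the edge position and tool pose stayed the same to within about 1 mm over the last second, and the grip opening did not change. A frame comparison over that second did flag 337 pixel values in the crop as changed. I took this as edge and render noise and did not look into it.
- **Baths:** the rack's own bath moved less than 1 mm from the start. I did not measure the spare bath at the end, but nothing came near it.
- **Contact force:** wrist force read within about 3 N whenever I checked it. The squeeze on the bar has no direct reading.

**Disagreement:** the reported tool position and the camera differed by about 38 mm along the fingers. The fingertips really sat about 21 mm behind the reported tool point, not 17 mm ahead of it. I set the grasp height and the final position from the camera instead. As a result the tip turned about a point below the bar, which moved the bar back towards the robot and helped centre the low edge over the mouth.

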